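# Hang the parts case on the keeper peg

### The job

Hang the small parts case with the hanging tab on the free peg of the stand: feel its eye over the end of the peg and slide it in past the gravity keeper until the keeper drops down behind the tab, never pressing harder than about 10 N. With the case still in hand give it a light tug of about 5 N back against the keeper to prove that it holds, then let the case hang freely from the peg, keeper down, and leave the other things on the table alone.

Things in the scene. Friction and masses are not known exactly. Their poses are not given: they have to be found in the camera images.
- case: the case to hang, the only loose one with a tab on its lid: frosted plastic parts case with grey lid, standing upright, 50 mm along its x, 34 mm along y, 75 mm tall without the tab, 0.15 to 0.3 kg. Origin: centre of its underside, z up. Grasp it from above across the 50 mm width, on the lid and just below, a finger on either side of the tab
- eye (a point): centre of the eye in the case's tab, 96.5 mm above the case's underside, axes as the case. The tab is a flat grey plate standing on the middle of the lid, 34 mm along x, 6 mm thick along y, 37.5 mm tall; the eye is a round hole along y, 18 mm in diameter, over a solid web 12.5 mm tall
- rack: grey steel hanging stand, fixed: base plate 180 mm (x) by 220 mm (y), 8 mm thick, with a 30 mm square post in its middle, 209 mm tall. Origin: centre of the underside, z up. A level steel peg stands out on either side of the post, 190 mm above the table: the free one along the stand's own -y; the one along +y already carries a like case, of no concern
- peg_root (a point): where the free peg's axis leaves the post's face, axes as the stand. The peg is a level rod 13 mm thick, with a flat end, its edge broken by 0.5 mm, running out along this -y. It is worn and screwed in: its end stands 92 to 108 mm from here, and it leans, straight from the root, by up to 7 mm at the end along this x, either way. No pose shows this: it must be felt or seen. It does not give
- peg_line (a point): a mark on the stand's own line, 100 mm from peg_root along -y, at the peg's height: where the peg's end would be if it neither leaned nor were screwed in more or less far (see peg_root); axes as the stand
- keeper (a joint): swing of the keeper, a steel tongue 5 mm wide, 15 g, pivoted on the free peg's axis 12 mm from its end. 0 rad: it hangs to 19 mm below the axis; it cannot swing outwards, so it stops a tab whose middle is 6 mm inwards of the pivot. It grows to 1.45 as the web pushes it up towards the root; it drops when the tab's middle is about 22 mm inwards of the pivot
- case_plain: bystander: a like case without tab, 50 x 34 x 75 mm, origin under its centre
- servo: bystander: small black servo motor, 54 x 20 x 45 mm, origin under its centre
- wheel: bystander: robot wheel lying flat, 65 mm across, 26 mm high, origin under its centre
- screwdriver: bystander: screwdriver lying flat, 180 mm long along its x
Things that resemble listed ones, but are neither listed nor needed, are in the scene too. Leave any orange look-alike of the case alone.

How it is judged:
By the outcome, as a careful person would: the job done as asked, in the order asked, and still so for the second after the job is handed in, with the robot touching nothing.
It also fails if it takes over 72 s, if anything falls off the work surface, if the arm or the gripper's body presses on something with over 40 N, if the wrist force passes 120 N, or if a joint passes its speed limit or range.

### The arm

A 7-joint arm with a two-finger parallel gripper is mounted at the origin on the work surface. World frame = base frame: x ahead of the robot, y to its left, z up, the work surface at z = 0. Lengths are in m, angles in rad, forces in N, time in s.
With the tool pointing down it reaches from about 0.4 to 0.875 m from the base axis. Payload 6.5 kg.
Tool frame: the origin (TCP) lies on the centre line of the jaws, within the pads' length; the fingertips stand 19 mm ahead of it and the grasp point (between the pads) is the TCP (tcp_to_tips is the distance from the TCP to the fingertips, in m); z points along the fingers, y is the line along which they close (so a half turn about z gives the same grasp; the last joint's range is limited). The gripper opens to 85 mm and grips with 20 to 120 N. Pads are 22 mm wide; open, the fingers measure 114 mm over their backs; the gripper's body (76 mm by 85 mm) begins 54 mm behind the grasp point. The pads swing forward as they close: fully open they stand 13 mm farther back than shut.
Start: joints at [-1.331, 0.536, -0.004, 1.538, 0.003, 1.067, -0.071], TCP at [0.196, 0.62, 0.25] pointing down, gripper open.
Joint ranges: [-2.7, 2.7], [-0.37, 2.16], [-1.27, 1.26], [0.24, 2.4], [-1.31, 4.45], [0.19, 1.91], [-2.76, 2.76]. Speed limits (rad/s): [2.39, 2.39, 3.14, 3.14, 3.14, 3.14, 3.14].

### API

Orientations are given as a unit quaternion [w, x, y, z].
In Python, from workcell import read_state, get_image, sign_off, cut_out, mark_of, tcp_to_tips gives the robot as it stands.
- The arm moves only by the shell command python3 -m jog 'ROWS' [FORCE]. ROWS is JSON, a list of rows, each a list of 3 entries, a list of its own where there are three numbers: the shift along the tool's x, y, z in cm, then the turn, a rotation vector about the tool's x, y, z in rad, then the opening, from -1 (shut) to 1 (fully open), so that 0 is half open. In form: [[[tx, ty, tz], [wx, wy, wz], hand], ...]. A call has exactly 8 rows; each row is the pose to reach, as a shift and turn from the pose commanded when the call began, along the tool's axes at that moment; what a row does not reach only later rows make up. A row lasts 1/12 s, in which the tool goes at most 41.7 mm and 7.16 degrees, less where a joint would pass 70% of its speed; a pose out of reach is approached as far as the arm can. A call with a gripper value outside its range is refused whole. The fingers move at their own pace and stop on an object; FORCE is the grip in N (left out, the last holds). Time passes only in rows, so rows that repeat a pose let the fingers close, or fill a call up. It gives the time, the measured TCP pose, the force, the opening and the grip force at its end, in the units of the state.
- read_state(): the state, without advancing time (a new reading comes with each control period).
- get_image(name): name is "scene" or "top" or "wrist"; returns a dict with "color" (480x640x3 uint8, red, green, blue), "camera_matrix" (3x3 intrinsics, pixels), "R" (3x3) and "t" (3): a world point X has camera coordinates R X + t. Camera axes: x right, y down, z forward; pixel columns grow to the right and rows downward; lengths in m; the calibration is good to about 2 mm. A picture is of the moment at which its call begins. There is no depth.
- sign_off(): hands the job in; it is judged then, once.
Trained networks look in the newest picture that a camera, given by its name, has taken for a name from the list of things; names that differ only in an ending like _2 or _b are one class to them, and where a whole thing is asked for, a point or a joint stands for the part that bears it (a point fixed in the world has none). Each returns a list of dicts, best first, with "score" (0 to 1); they miss things now and then, are a little off and sometimes report something else, mostly with a low value. They report only what shows in the picture. A call takes as long as a camera call. They do not tell look-alikes from the thing itself.
- cut_out(query, camera): "pixels" (480x640 bool, what is visible of it).
- mark_of(query, camera): "xyz" ([x, y, z] in m, in the coordinates of the camera as it stood for that picture, good to about 4 mm: a listed point, or the origin of a listed thing).
The state is a dict: "time": time; "joints": joint angles; "qd": joint speeds; "joint_efforts": joint torques, N m; "eef_pos": TCP position; "eef_rot": TCP orientation; "wrist_force": force on the tool from outside, world axes, zero at the start; "ft_torque": the same for the moment, N m; "finger_gap": finger opening in m; "gripper_force": force on a finger pad.
Only numpy, scipy, OpenCV 4.12 (cv2) and the standard library are available. Lean on these libraries where they do the work, as an engineer would, in place of code of your own. Each camera call takes 0.05 s, during which the arm holds its last target. There are 200 camera calls.

## Working session

There is one attempt and no reset: what is moved stays moved. The work goes in short steps, Python scripts to look and compute and a shell command to move; the robot and the scene stay as the last step left them, time stands still between calls to the robot, and variables do not carry over. Pictures are saved under pics/ and viewed, at most 12 in all, crops included, and the job is handed in when it is done.

```bash
mkdir -p pics; ls
cat > h.py <<'E'
import numpy as np, cv2
from workcell import *
from scipy.spatial.transform import Rotation as Ro
def w(c,p): return np.array(c["R"]).T@(np.array(p)-np.array(c["t"]))
def proj(c,X):
    q=np.array(c["camera_matrix"])@(np.array(c["R"])@np.array(X)+np.array(c["t"])); return q[:2]/q[2]
def Rt(s): q=s["eef_rot"]; return Ro.from_quat([q[1],q[2],q[3],q[0]]).as_matrix()
E
python3 - <<'E'
from h import *
s=read_state(); print({k:np.round(v,3).tolist() for k,v in s.items()},tcp_to_tips); print(Rt(s).round(3))
ims=[]
for n in("scene","top"):
    c=get_image(n); ims.append(c["color"])
    print(n,"campos",w(c,[0,0,0]).round(3))
    for q in("case","eye","rack","peg_root","peg_line","keeper","case_plain","servo","wheel","screwdriver"):
        for d in mark_of(q,n)[:3]:
            X=w(c,d["xyz"]);print(n,q,round(d["score"],2),X.round(4),proj(c,X).round())
    cv2.imwrite(f"pics/{n}.png",c["color"][:,:,::-1])
E
```

```text
pics
{'time': 0.0, 'joints': [-1.331, 0.537, -0.004, 1.539, 0.003, 1.067, -0.071], 'qd': [-0.001, 0.001, -0.0, 0.001, 0.001, 0.001, 0.001], 'joint_efforts': [0.001, -58.341, 1.049, -25.909, 0.012, 0.01, -0.0], 'eef_pos': [0.196, 0.619, 0.249], 'eef_rot': [-0.0, 0.152, 0.988, -0.001], 'wrist_force': [-0.085, 0.015, -0.559], 'ft_torque': [0.024, -0.008, 0.036], 'gripper_force': 0.0, 'finger_gap': 0.086} 0.019
[[-0.954  0.301 -0.   ]
 [ 0.301  0.954 -0.002]
 [-0.    -0.002 -1.   ]]
scene campos [ 1.047 -0.682  0.746]
scene case 0.88 [ 5.289e-01 -1.363e-01 -2.000e-04] [262. 339.]
scene case 0.71 [ 0.5552 -0.2324  0.0018] [237. 379.]
scene eye 0.91 [ 0.5484 -0.2319  0.0952] [228. 337.]
scene eye 0.66 [ 0.5274 -0.139   0.0966] [256. 298.]
scene rack 0.87 [ 0.557   0.2678 -0.0015] [388. 236.]
scene peg_root 0.68 [0.5601 0.2503 0.1888] [390. 163.]
scene peg_line 0.77 [0.5577 0.1541 0.1906] [364. 182.]Traceback (most recent call last):
  File "<stdin>", line 8, in <module>
ValueError: it knows: case, case_plain, eye, peg_line, peg_root, rack, screwdriver, servo, wheel
```

Run:
```python
from h import *
for n in("scene","top"):
    c=get_image(n)
    for q in("case","eye","rack","peg_root","peg_line","case_plain","servo","wheel","screwdriver"):
        for d in mark_of(q,n)[:4]:
            X=w(c,d["xyz"]);print(n,q,round(d["score"],2),X.round(4),proj(c,X).round())
    cv2.imwrite(f"pics/{n}.png",c["color"][:,:,::-1])
    np.savez(f"{n}.npz",**c)
```

```text
scene case 0.74 [ 0.5309 -0.1371 -0.0012] [263. 340.]
scene case 0.7 [ 0.554  -0.2272  0.0025] [239. 377.]
scene case 0.43 [0.5574 0.2693 0.0007] [389. 235.]
scene eye 0.9 [ 0.526  -0.1406  0.0955] [255. 299.]
scene eye 0.55 [ 0.5507 -0.233   0.0956] [229. 338.]
scene rack 0.83 [ 0.5578  0.2668 -0.0031] [388. 237.]
scene peg_root 0.95 [0.5577 0.2494 0.1885] [389. 163.]
scene peg_line 0.91 [0.5597 0.1545 0.1889] [365. 183.]
scene case_plain 0.69 [ 0.5221 -0.0468  0.0025] [289. 308.]
scene servo 0.61 [ 0.4289 -0.1268 -0.0033] [224. 316.]
scene wheel 0.94 [ 0.403   0.0716 -0.004 ] [279. 258.]
scene screwdriver 0.79 [ 6.974e-01 -9.030e-02 -4.000e-04] [356. 363.]
top case 0.95 [ 0.5548 -0.2315  0.0018] [459. 246.]
top case 0.79 [ 0.5279 -0.1409  0.0014] [414. 259.]
top eye 0.74 [ 0.5564 -0.2344  0.0939] [475. 236.]
top eye 0.63 [ 0.5287 -0.1334  0.0963] [419. 251.]
top rack 0.8 [0.5572 0.2704 0.0011] [214. 243.]
top peg_root 0.63 [0.5555 0.2538 0.1863] [194. 224.]
top peg_line 0.85 [0.5619 0.1522 0.1879] [255. 221.]
top servo 0.65 [ 0.4337 -0.1279  0.0016] [409. 306.]
top wheel 0.79 [0.4054 0.0715 0.0005] [308. 319.]
top screwdriver 0.62 [ 0.7047 -0.0918 -0.0023] [388. 176.]
```

View pics/scene.png

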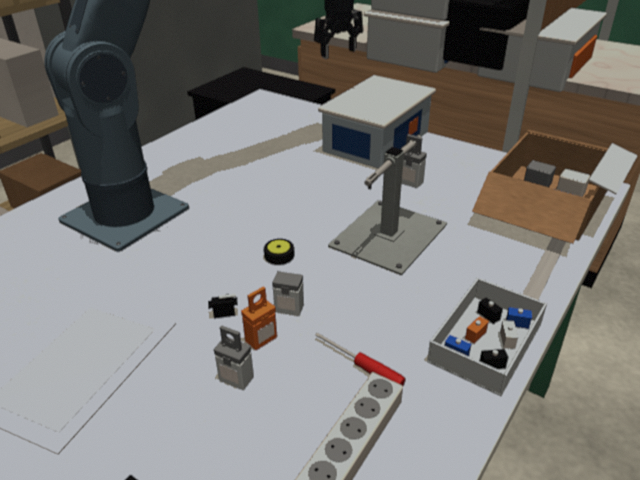

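View pics/top.png

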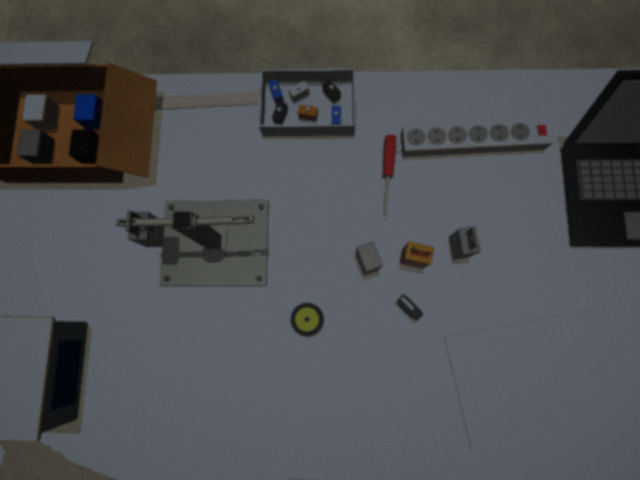

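```bash
cat > fit.py <<'E'
from h import *
from scipy.optimize import minimize
def box(cx,cy,z0,z1,sx,sy):
    return np.array([[cx+a*sx/2,cy+b*sy/2,z] for a in(-1,1) for b in(-1,1) for z in(z0,z1)])
parts=[box(0,0,0,.075,.05,.034),box(0,0,.075,.1125,.034,.006)]
hole=np.array([[.009*np.cos(a),y,.0965+.009*np.sin(a)] for y in(-.003,.003) for a in np.linspace(0,6.28,16)])
def sil(c,p,S=4):
    m=np.zeros((480*S,640*S),np.uint8); Rz=Ro.from_euler('z',p[2]).as_matrix()
    P=lambda V:(np.array([proj(c,Rz@v+[p[0],p[1],0]) for v in V])*S+S/2).astype(np.int32)
    for b in parts: cv2.fillConvexPoly(m,cv2.convexHull(P(b)),1)
    return cv2.resize(m.astype(np.float32),(640,480),interpolation=cv2.INTER_AREA)
E
python3 - <<'E'
from fit import *
g={}
for n in("scene","top"):
    c=get_image(n)
    for d in cut_out("case",n):
        ys,xs=np.nonzero(d["pixels"]); print(n,d["score"],xs.mean().round(),ys.mean().round(),len(xs))
        t=proj(c,[.555,-.231,.05])
        if np.hypot(xs.mean()-t[0],ys.mean()-t[1])<15 and n not in g: g[n]=(c,d["pixels"].astype(np.float32))
def cost(p,ks=None): return sum(np.abs(sil(g[k][0],p)-g[k][1]).sum() for k in (ks or g))
for ks in (list(g),["scene"],["top"]):
    R=[]
    for y0 in np.arange(-1.5,1.6,.3):
        r=minimize(cost,[.555,-.231,y0],args=(ks,),method="Nelder-Mead",options=dict(initial_simplex=np.array([[.555,-.231,y0],[.563,-.231,y0],[.555,-.223,y0],[.555,-.231,y0+.25]]),xatol=1e-4,fatol=.3,maxiter=80))
        R.append((r.fun,r.x.round(4).tolist()))
    R.sort(); print(ks,R[:4])
a=np.load("scene.npz")["color"][320:400,190:290]; b=np.load("top.npz")["color"][200:280,420:520]; e=np.load("top.npz")["color"][190:250,170:270];f=np.load("scene.npz")["color"][130:210,340:440]
e=np.pad(e,((10,10),(0,0),(0,0)))
im=np.vstack([np.hstack([a,b]),np.hstack([f,e])])
im=cv2.convertScaleAbs(cv2.resize(im,(750,600),interpolation=cv2.INTER_CUBIC),alpha=1.5)
cv2.imwrite("pics/crop.png",im[:,:,::-1])
E
```

```text
scene 0.93 233.0 360.0 1778
scene 0.81 259.0 320.0 1549
top 0.87 416.0 255.0 706
top 0.65 464.0 243.0 836
['scene', 'top'] [(np.float64(205.0625), [0.5525, -0.2303, 0.1267]), (np.float64(207.9375), [0.5525, -0.2307, 0.09]), (np.float64(208.4375), [0.5525, -0.2306, 0.0895]), (np.float64(209.25), [0.5521, -0.2308, 0.1002])]
['scene'] [(np.float64(131.875), [0.5518, -0.2313, 0.0372]), (np.float64(133.75), [0.5517, -0.231, 0.0158]), (np.float64(134.75), [0.5515, -0.2309, 0.0387]), (np.float64(135.5625), [0.5521, -0.2314, 0.0172])]
['top'] [(np.float64(38.75), [0.5526, -0.2296, 0.1196]), (np.float64(40.375), [0.5525, -0.2298, 0.1255]), (np.float64(40.6875), [0.553, -0.2299, 0.1297]), (np.float64(41.0), [0.5528, -0.2296, 0.1191])]
```

View pics/crop.png

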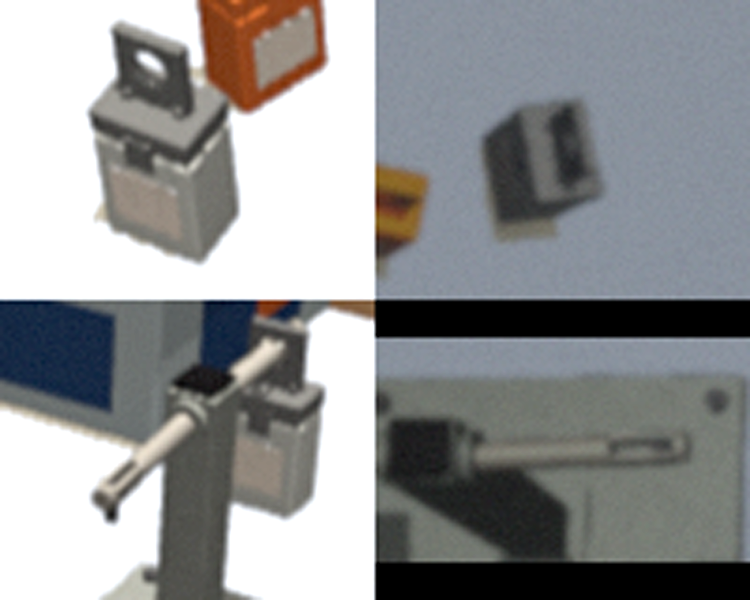

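The candidates are:
- the grey case with a tab, at scene (234,362) and top (465,242);
- the orange look-alike, at scene (259,322);
- the plain case without a tab, at scene (289,292);
- the case already hung, at scene (412,165).

The crop confirms the first one: frosted body, grey lid and tab, at about (0.5525, -0.230) with a yaw of about 0.12. The free peg's end shows at about top (253,219), with the keeper hanging under it. I'm moving to hover above the case.

```bash
python3 -m jog '[[[0,0,-3.5],[0,0,0],1],[[0,0,-7],[0,0,0],1],[[0,0,-10],[0,0,0],1],[[-2.5,-3,-10],[0,0,0],1],[[-5,-6,-10],[0,0,0],1],[[-7.5,-9,-10],[0,0,0],1],[[-10,-12,-10],[0,0,0],1],[[-12.5,-15,-10],[0,0,0],1]]'
python3 -m jog '[[[-2.5,-3,0],[0,0,0],1],[[-5,-6,0],[0,0,0],1],[[-7.5,-9,0],[0,0,0],1],[[-10,-12,0],[0,0,0],1],[[-12.5,-15,0],[0,0,0],1],[[-15,-18,0],[0,0,0],1],[[-17.5,-21,0],[0,0,0],1],[[-20,-24,0],[0,0,0],1]]'
python3 -m jog '[[[-2.5,-3,0],[0,0,0.12],1],[[-5,-6,0],[0,0,0.24],1],[[-7.5,-9,0],[0,0,0.36],1],[[-10,-12,0],[0,0,0.48],1],[[-12.5,-15,0],[0,0,0.6],1],[[-15,-18,0],[0,0,0.72],1],[[-17.5,-21,0],[0,0,0.84],1],[[-20,-24,0],[0,0,0.96],1]]'
cat > go.py <<'E'
import sys; from h import *
# target x y z yaw(of tool y) -> shift cm, turn
s=read_state(); R=Rt(s); x,y,z,a=map(float,sys.argv[1:5])
D=np.array([[np.sin(a),np.cos(a),0],[-np.cos(a),np.sin(a),0],[0,0,-1]]).T if 0 else np.column_stack([[-np.sin(a)*-1*-1,np.cos(a),0],[np.cos(a),np.sin(a),0],[0,0,-1]])
print("pos",np.round(s["eef_pos"],4),"F",np.round(s["wrist_force"],2),"t",s["time"])
print("shift cm",(R.T@(np.array([x,y,z])-s["eef_pos"])*100).round(2),"turn",Ro.from_matrix(R.T@D).as_rotvec().round(3),"q7",s["joints"][6])
E
python3 go.py .5525 -.2303 .24 .12
```

```text
time: 2.17
eef_pos: [0.2702, 0.4373, 0.3504]
eef_rot: [0.0, 0.152, 0.988, 0.0]
wrist_force: [0.5, -0.1, -0.3]
finger_gap: 0.0853
gripper_force: 0.0
time: 2.83
eef_pos: [0.3885, 0.1482, 0.3506]
eef_rot: [0.0, 0.152, 0.988, 0.0]
wrist_force: [2.0, -0.3, -0.0]
finger_gap: 0.0853
gripper_force: 0.0
time: 3.5
eef_pos: [0.5072, -0.1408, 0.3507]
eef_rot: [0.0, 0.594, 0.805, 0.0]
wrist_force: [1.4, 0.9, 0.4]
finger_gap: 0.0853
gripper_force: 0.0
pos [ 0.5072 -0.1408  0.3507] F [1.4  0.88 0.41] t 3.5
shift cm [-9.89  1.67 11.07] turn [0.001 0.    0.18 ] q7 0.6605543528053955
```

```bash
python3 -m jog '[[[-2.5,0.4,2.5],[0,0,0.1],1],[[-5,0.8,5.5],[0,0,0.18],1],[[-7.5,1.2,8],[0,0,0.18],1],[[-9.9,1.7,11],[0,0,0.18],1],[[-9.9,1.7,11],[0,0,0.18],1],[[-9.9,1.7,11],[0,0,0.18],1],[[-9.9,1.7,11],[0,0,0.18],1],[[-9.9,1.7,11],[0,0,0.18],1]]' | head -3
python3 - <<'E'
from fit import *
c=get_image("wrist"); print(w(c,[0,0,0]).round(3))
for q in("eye","case"):
    for d in mark_of(q,"wrist")[:3]:
        X=w(c,d["xyz"]);print(q,round(d["score"],2),X.round(4),proj(c,X).round())
D=cut_out("case","wrist")
for d in D: ys,xs=np.nonzero(d["pixels"]); print(d["score"],xs.mean(),ys.mean(),len(xs))
t=proj(c,[.5525,-.2303,.07]); 
D=[d for d in D if d["pixels"].sum() and np.hypot(*(np.argwhere(d["pixels"]).mean(0)[::-1]-t))<90]
if D:
    m=D[0]["pixels"].astype(np.float32)
    f=lambda p:np.abs(sil(c,p,1)-m).sum()
    for y0 in(0,.12,.25):
        r=minimize(f,[.5525,-.2303,y0],method="Nelder-Mead",options=dict(initial_simplex=np.array([[.5525,-.2303,y0],[.56,-.2303,y0],[.5525,-.223,y0],[.5525,-.2303,y0+.15]]),xatol=1e-4,fatol=1)); print(r.fun,m.sum(),r.x.round(4))
    p=r.x
else: p=[.5525,-.2303,.12]
im=c["color"].copy(); Rz=Ro.from_euler('z',p[2]).as_matrix()
for b in parts:
    for v in b: cv2.circle(im,tuple(int(k) for k in proj(c,Rz@v+[p[0],p[1],0])),3,(255,0,0),-1)
cv2.imwrite("pics/w1.png",im[:,:,::-1])
E
python3 go.py .5525 -.2303 .24 .12
```

```text
time: 4.17
eef_pos: [0.5533, -0.2275, 0.2419]
eef_rot: [0.001, 0.661, 0.75, 0.001]
[ 0.544 -0.16   0.365]
eye 0.96 [ 0.5545 -0.2264  0.0969] [320. 229.]
eye 0.55 [ 0.5276 -0.1371  0.0965] [300. 109.]
eye 0.41 [ 0.425  -0.1253  0.0011] [203.  92.]
case 0.91 [ 5.528e-01 -2.270e-01 -2.000e-04] [318. 208.]
case 0.78 [ 0.5306 -0.1372  0.0016] [307. 119.]
0.98 317.55823293172693 220.5093099671413 2739
156.0 2739.0 [ 0.5528 -0.2298  0.1294]
166.0 2739.0 [ 0.5531 -0.2297  0.1257]
152.0 2739.0 [ 0.5528 -0.2309  0.1245]
pos [ 0.5532 -0.2276  0.2415] F [0.26 0.56 0.  ] t 4.3667
shift cm [-0.26 -0.1   0.15] turn [ 0.002 -0.     0.006] q7 0.7607301801076252
```

View pics/w1.png

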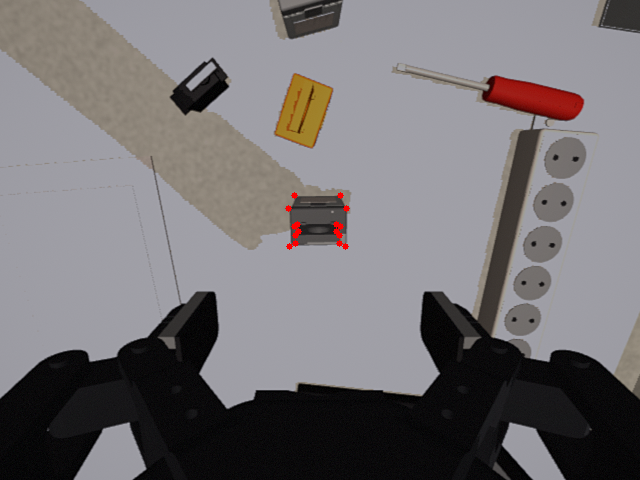

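The overlay lies on the grey tabbed case at (317,220), between the fingers' line, with nothing in the way. I'm descending.

```bash
python3 -m jog '[[[-0.1,-0.1,2],[0,0,0],1],[[-0.2,-0.1,4],[0,0,0],1],[[-0.2,-0.1,6],[0,0,0],1],[[-0.2,-0.1,8],[0,0,0],1],[[-0.2,-0.1,9],[0,0,0],1],[[-0.2,-0.1,9],[0,0,0],1],[[-0.2,-0.1,9],[0,0,0],1],[[-0.2,-0.1,9],[0,0,0],1]]' | head -2
python3 go.py .553 -.2302 .068 .125
```

```text
time: 5.03
eef_pos: [0.5527, -0.2308, 0.1517]
pos [ 0.5527 -0.2308  0.1517] F [ 1.16 -0.71 -0.12] t 5.0333
shift cm [0.06 0.02 8.37] turn [0.002 0.001 0.   ] q7 0.8290308216253147
```

```bash
python3 -m jog '[[[0,0,2],[0,0,0],1],[[0,0,4],[0,0,0],1],[[0,0,5.5],[0,0,0],1],[[0,0,7],[0,0,0],1],[[0,0,8],[0,0,0],1],[[0,0,8.4],[0,0,0],1],[[0,0,8.4],[0,0,0],1],[[0,0,8.4],[0,0,0],1]]'
python3 -m jog '[[[0,0,0],[0,0,0],0.5],[[0,0,0],[0,0,0],0.3],[[0,0,0],[0,0,0],0.1],[[0,0,0],[0,0,0],-0.1],[[0,0,0],[0,0,0],-0.2],[[0,0,0],[0,0,0],-0.5],[[0,0,0],[0,0,0],-1],[[0,0,0],[0,0,0],-1]]' 40
python3 -m jog '[[[0,0,0],[0,0,0],-1],[[0,0,0],[0,0,0],-1],[[0,0,0],[0,0,0],-1],[[0,0,0],[0,0,0],-1],[[0,0,-1],[0,0,0],-1],[[0,0,-2],[0,0,0],-1],[[0,0,-3],[0,0,0],-1],[[0,0,-3],[0,0,0],-1]]'
```

```text
time: 5.7
eef_pos: [0.5525, -0.2308, 0.0672]
eef_rot: [0.001, 0.662, 0.75, 0.0]
wrist_force: [0.5, 0.1, 0.3]
finger_gap: 0.0857
gripper_force: 0.0
time: 6.37
eef_pos: [0.5526, -0.2306, 0.0671]
eef_rot: [0.001, 0.662, 0.75, 0.0]
wrist_force: [-0.1, 0.2, 6.3]
finger_gap: 0.0492
gripper_force: 41.4
time: 7.03
eef_pos: [0.553, -0.2311, 0.0987]
eef_rot: [0.002, 0.662, 0.75, 0.001]
wrist_force: [0.2, -0.0, -3.0]
finger_gap: 0.0489
gripper_force: 42.9
```

```bash
python3 go.py .56 .06 .20 0
python3 -m jog '[[[0,0,-2.5],[0,0,0],-1],[[0.5,0,-5],[0,0,0],-1],[[2,0,-7.5],[0,0,0],-1],[[4.5,0.5,-10],[0,0,0.03],-1],[[7.5,1,-10],[0,0,0.06],-1],[[10.5,1.5,-10],[0,0,0.09],-1],[[13,2,-10],[0,0,0.12],-1],[[15,2,-10],[0,0,0.125],-1]]'
python3 go.py .56 .06 .20 0
```

```text
pos [ 0.553  -0.2311  0.0987] F [ 0.18 -0.05 -3.  ] t 7.0333
shift cm [ 28.78   4.35 -10.17] turn [0.003 0.001 0.125] q7 0.8689672890782635
time: 7.7
eef_pos: [0.5535, -0.0759, 0.1964]
eef_rot: [-0.0, 0.707, 0.708, 0.001]
wrist_force: [0.4, 1.0, -2.9]
finger_gap: 0.0493
gripper_force: 43.2
pos [ 0.5535 -0.0759  0.1964] F [ 0.36  1.01 -2.92] t 7.7
shift cm [13.59  0.67 -0.34] turn [ 0.001 -0.001  0.001] q7 0.4275865927622866
```

```bash
python3 -m jog '[[[2.5,0,0],[0,0,0],-1],[[5,0.3,0],[0,0,0],-1],[[7.5,0.7,0],[0,0,0],-1],[[10,0.7,0],[0,0,0],-1],[[12,0.7,0],[0,0,0],-1],[[13.6,0.7,0],[0,0,0],-1],[[13.6,0.7,0],[0,0,0],-1],[[13.6,0.7,0],[0,0,0],-1]]' | head -2
python3 - <<'E'
from h import *
for n in("wrist","top","scene"):
    c=get_image(n); np.savez(n+"2.npz",**c)
    for q in("eye","peg_root","peg_line","rack","case"):
        for d in mark_of(q,n)[:3]:
            X=w(c,d["xyz"]);print(n,q,round(d["score"],2),X.round(4),proj(c,X).round())
    im=c["color"].copy()
    if n=="wrist": cv2.imwrite("pics/w2.png",im[:,:,::-1])
    if n!="wrist":
        p=proj(c,[.56,.17,.19]); print("peg mid px",p)
s=read_state(); print(s["eef_pos"],s["wrist_force"],s["ft_torque"])
E
```

```text
time: 8.37
eef_pos: [0.5598, 0.0578, 0.1962]
wrist eye 0.84 [0.5596 0.0631 0.2245] [319. 348.]
wrist peg_line 0.86 [0.5634 0.1546 0.1872] [331.  59.]
wrist case 0.83 [0.5602 0.0615 0.1277] [320. 256.]
wrist case 0.17 [0.5566 0.0602 0.2285] [310. 363.]
top eye 0.77 [ 0.5264 -0.1333  0.0992] [420. 252.]
top peg_root 0.58 [0.5584 0.2561 0.1881] [192. 222.]
top peg_root 0.54 [0.5617 0.0572 0.1324] [314. 228.]
top case 0.61 [0.5626 0.0559 0.1335] [314. 227.]
top case 0.58 [ 7.023e-01 -9.370e-02  4.000e-04] [389. 177.]
top case 0.56 [ 0.5285 -0.1375  0.0023] [413. 258.]
peg mid px [243.74992993 221.30964277]
scene eye 0.97 [0.5568 0.0521 0.2264] [334. 188.]
scene eye 0.61 [ 0.5275 -0.1389  0.0937] [256. 300.]
scene peg_root 0.87 [0.5571 0.2482 0.1864] [388. 164.]
scene peg_line 0.59 [ 0.4309 -0.1271  0.0005] [225. 315.]
scene rack 0.69 [5.550e-01 2.642e-01 4.000e-04] [387. 236.]
scene case 0.83 [0.5629 0.058  0.1318] [338. 232.]
scene case 0.7 [ 0.5255 -0.1352 -0.0037] [261. 339.]
scene case 0.48 [0.5544 0.0541 0.2241] [333. 189.]
peg mid px [369.59990119 179.11822416]
[0.56004156 0.05693842 0.19629884] [ 0.51108817 -0.63183053 -4.03774485] [-0.01439859  0.04582274 -0.03473702]
```

View pics/w2.png

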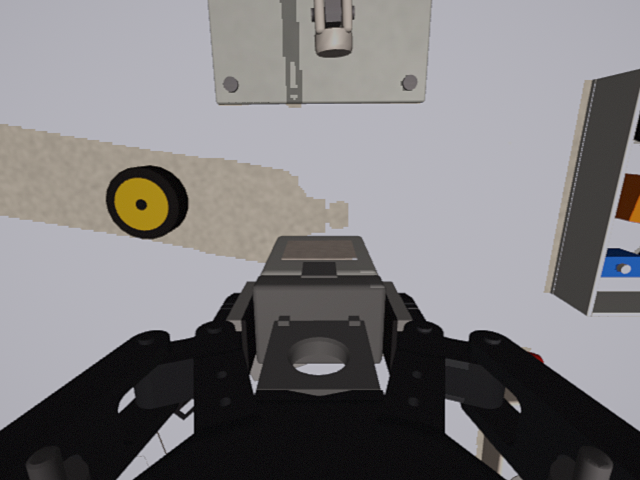

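The wrist view shows the eye at (319,356), the peg's end face at (333,43) and the keeper slot just above it, with the case straight in hand. I'll move 4 cm closer and measure the peg's axis and end.

```bash
python3 -m jog '[[[1.5,0,0],[0,0,0],-1],[[3,0,0],[0,0,0],-1],[[4.3,0,0],[0,0,0],-1],[[4.3,0,0],[0,0,0],-1],[[4.3,0,0],[0,0,0],-1],[[4.3,0,0],[0,0,0],-1],[[4.3,0,0],[0,0,0],-1],[[4.3,0,0],[0,0,0],-1]]' | head -2
python3 - <<'E'
from h import *
c=get_image("wrist"); np.savez("wrist3.npz",**c)
s=read_state(); print(s["eef_pos"],Rt(s).round(4).tolist(),s["wrist_force"],w(c,[0,0,0]),np.array(c["camera_matrix"]).tolist())
for q in("eye","peg_root","peg_line"):
    for d in mark_of(q,"wrist")[:1]:
        X=w(c,d["xyz"]);print(q,round(d["score"],2),X.round(4),proj(c,X).round())
im=c["color"][:400,170:490]
cv2.imwrite("pics/w3.png",cv2.resize(im,None,fx=1.5,fy=1.5,interpolation=cv2.INTER_CUBIC)[:,:,::-1])
E
```

```text
time: 9.93
eef_pos: [0.5601, 0.0989, 0.1964]
[0.56005242 0.09905421 0.19636446] [[0.0012, 1.0, 0.0001], [1.0, -0.0012, -0.0003], [-0.0003, 0.0001, -1.0]] [ 0.02449044  0.41107745 -2.8559391 ] [0.55979743 0.16687284 0.31966686] [[340.14393321342743, 0.0, 318.95506553606987], [0.0, 340.14393321342743, 238.37504520597727], [0.0, 0.0, 1.0]]
eye 0.96 [0.5588 0.1011 0.2256] [316. 358.]
peg_root 0.31 [0.5592 0.1013 0.128 ] [318. 258.]
peg_line 0.86 [0.5622 0.1539 0.1877] [325. 179.]
```

View pics/w3.png

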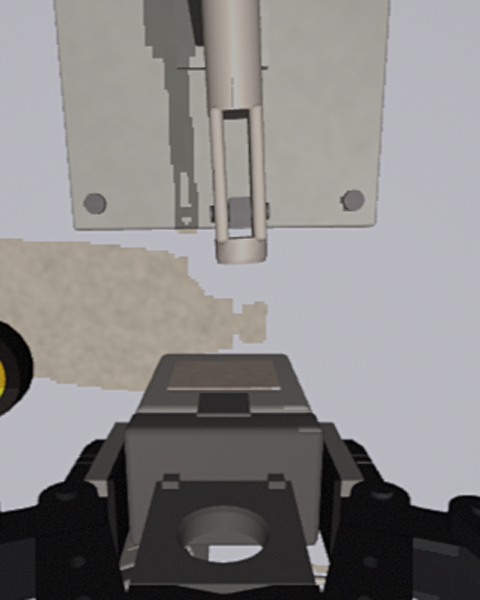

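Run:
```python
from h import *
c=dict(np.load("wrist3.npz")); K,R=c["camera_matrix"],c["R"]
def ray(px,z):
    d=R.T@np.linalg.inv(K)@[px[0],px[1],1]; o=w(c,[0,0,0]); return o+d*(z-o[2])/d[2]
g=cv2.GaussianBlur(cv2.cvtColor(c["color"],cv2.COLOR_RGB2GRAY).astype(float),(0,0),.8)
print("R",R.round(3).tolist())
P=[]
for r in list(range(4,44,4))+list(range(50,68,4))+list(range(76,136,6))+[160,164,166]:
    dx=np.gradient(g[r]); 
    L=300+np.argmax(np.abs(dx[300:322])); Q=336+np.argmax(np.abs(dx[336:356]))
    X=ray(((L+Q)/2,r),.19); P.append((r,L,Q,*X[:2].round(4), round((ray((Q,r),.19)-ray((L,r),.19))[0]*1000,1)))
for p in P: print(*p)
col=g[140:190,325:337].mean(1); dy=np.gradient(col); print([(140+i,round(v,1)) for i,v in enumerate(dy) if abs(v)>6])
for r in (174,175,176): print("end bottom edge",r,ray((331.3,r),.19-.0065).round(4))
for r in(158,159,160): print("end top edge",r,ray((331.3,r),.19+.0065).round(4))
print("eye",ray((319.1,357),.2257).round(4))
```

```text
R [[1.0, -0.001, 0.001], [-0.001, -0.963, 0.268], [0.001, -0.268, -0.963]]
4 304 343 0.5614 0.2115 12.9
8 305 343 0.5616 0.2104 12.7
12 305 343 0.5616 0.2092 12.7
16 305 343 0.5616 0.208 12.7
20 305 344 0.5618 0.2068 13.1
24 306 344 0.562 0.2056 12.8
28 306 344 0.562 0.2045 12.8
32 305 344 0.5618 0.2033 13.2
36 305 344 0.5618 0.2021 13.2
40 306 344 0.562 0.2008 12.9
50 306 344 0.562 0.1978 13.0
54 306 345 0.5622 0.1965 13.4
58 307 345 0.5623 0.1953 13.1
62 307 345 0.5623 0.194 13.1
66 307 345 0.5624 0.1928 13.2
76 318 336 0.5627 0.1896 6.3
82 311 337 0.5617 0.1877 9.1
88 317 337 0.5627 0.1857 7.0
94 317 337 0.5628 0.1838 7.1
100 318 338 0.5631 0.1818 7.1
106 318 338 0.5631 0.1798 7.1
112 313 338 0.5622 0.1778 9.0
118 313 338 0.5623 0.1758 9.0
124 301 336 0.5597 0.1737 12.7
130 302 336 0.5599 0.1716 12.4
160 312 348 0.564 0.161 13.4
164 313 348 0.5642 0.1595 13.1
166 313 348 0.5642 0.1588 13.1
[(150, np.float64(6.1)), (151, np.float64(17.2)), (152, np.float64(25.1)), (153, np.float64(17.6)), (156, np.float64(-17.6)), (157, np.float64(-25.1)), (159, np.float64(22.7)), (160, np.float64(14.2)), (176, np.float64(7.9))]
end bottom edge 174 [0.5648 0.1553 0.1835]
end bottom edge 175 [0.5648 0.1549 0.1835]
end bottom edge 176 [0.5648 0.1545 0.1835]
end top edge 158 [0.5642 0.162  0.1965]
end top edge 159 [0.5642 0.1616 0.1965]
end top edge 160 [0.5642 0.1613 0.1965]
eye [0.5599 0.1016 0.2257]
```

The peg measures 13.0 mm across at z = 0.19, which is right. It leans about 5 mm towards +x, with its end at about (0.5643, 0.156), 96 mm from the root. I'm lowering to height, yawing 0.053 and approaching.

```bash
python3 go.py .565 .138 .161 .053
python3 -m jog '[[[0,0.2,1.2],[0,0,-0.02],-1],[[0,0.4,2.4],[0,0,-0.04],-1],[[0,0.5,3.5],[0,0,-0.053],-1],[[1,0.5,3.5],[0,0,-0.053],-1],[[2,0.5,3.5],[0,0,-0.053],-1],[[3,0.5,3.5],[0,0,-0.053],-1],[[3.6,0.5,3.5],[0,0,-0.053],-1],[[3.6,0.5,3.5],[0,0,-0.053],-1]]' | head -4
python3 - <<'E'
from h import *
c=get_image("wrist"); np.savez("wrist4.npz",**c); d=get_image("scene"); np.savez("scene4.npz",**d)
for n,cc in(("wrist",c),("scene",d)):
    for m in mark_of("eye",n)[:2]: X=w(cc,m["xyz"]); print(n,X.round(4),proj(cc,X))
s=read_state(); print(s["eef_pos"].round(4) if hasattr(s["eef_pos"],"round") else s["eef_pos"],s["wrist_force"])
a=cv2.resize(c["color"][100:400,220:420],None,fx=2,fy=2,interpolation=cv2.INTER_CUBIC)
b=cv2.resize(d["color"][140:260,300:380],(400,600),interpolation=cv2.INTER_CUBIC)
cv2.imwrite("pics/w4.png",np.hstack([a,b])[:,:,::-1])
E
python3 go.py .565 .138 .161 .053
```

```text
pos [0.56   0.0996 0.1963] F [-0.34 -0.16 -3.67] t 10.1333
shift cm [3.84 0.49 3.53] turn [ 0.     0.    -0.053] q7 0.1105215387841598
time: 10.8
eef_pos: [0.5652, 0.1391, 0.1617]
eef_rot: [-0.0, 0.687, 0.727, 0.001]
wrist_force: [0.8, 0.3, -3.2]
wrist [0.5668 0.1422 0.1906] [325.23078386 355.10340605]
scene [0.5614 0.1349 0.1897] [360.58736071 187.19456991]
scene [ 0.5259 -0.141   0.0951] [254.86180922 299.33167258]
[0.5651 0.1353 0.1616] [-0.69610709  0.3803661  -1.88604731]
pos [0.5651 0.1353 0.1616] F [-0.7   0.38 -1.89] t 11.0
shift cm [0.27 0.   0.06] turn [ 0.     0.    -0.001] q7 0.12557538032578847
```

View pics/w4.png

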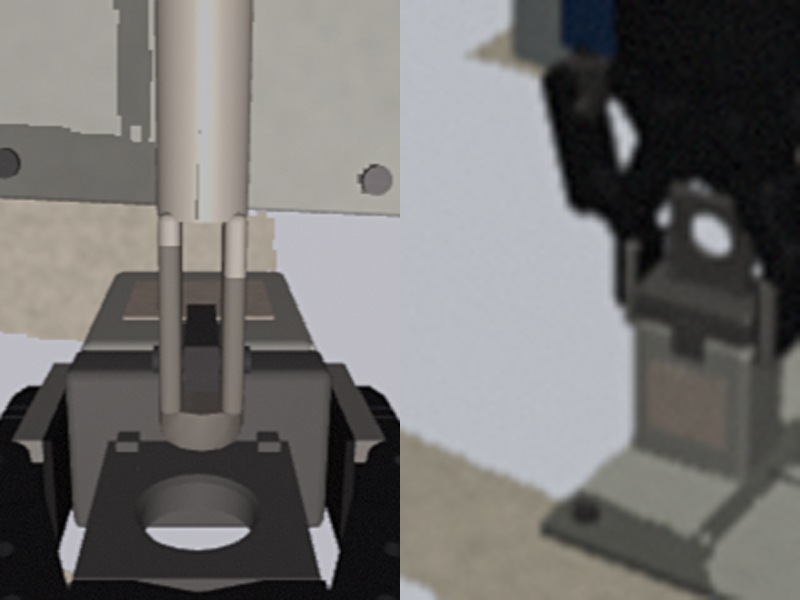

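The shaft centre is at column 321.3 and the eye at 318.5, so I shift +0.8 mm along tool y. The peg is parallel with the tool and the view is clear. I'm feeling forward.

```bash
python3 -m jog '[[[0.2,0.08,0],[0,0,0],-1],[[0.5,0.08,0.05],[0,0,0],-1],[[0.8,0.08,0.05],[0,0,0],-1],[[1.1,0.08,0.05],[0,0,0],-1],[[1.3,0.08,0.05],[0,0,0],-1],[[1.3,0.08,0.05],[0,0,0],-1],[[1.3,0.08,0.05],[0,0,0],-1],[[1.3,0.08,0.05],[0,0,0],-1]]' |head -4
python3 -m jog '[[[0.05,0,0],[0,0,0],-1],[[0.1,0,0],[0,0,0],-1],[[0.15,0,0],[0,0,0],-1],[[0.2,0,0],[0,0,0],-1],[[0.25,0,0],[0,0,0],-1],[[0.3,0,0],[0,0,0],-1],[[0.3,0,0],[0,0,0],-1],[[0.3,0,0],[0,0,0],-1]]'|head -4
python3 - <<'E'
from h import *
print(*[(np.round(read_state()[k],3)) for k in("eef_pos","wrist_force","ft_torque")])
E
```

```text
time: 11.67
eef_pos: [0.5652, 0.1488, 0.1608]
eef_rot: [0.0, 0.688, 0.726, -0.0]
wrist_force: [-0.2, -0.6, -2.8]
time: 12.33
eef_pos: [0.565, 0.152, 0.1608]
eef_rot: [0.0, 0.688, 0.726, 0.0]
wrist_force: [-1.6, -0.7, -2.2]
[0.565 0.152 0.161] [-1.552 -0.704 -2.22 ] [ 0.033 -0.011  0.013]
```

```bash
for i in 1; do
python3 -m jog '[[[0.05,0,0],[0,0,0],-1],[[0.1,0,0],[0,0,0],-1],[[0.15,0,0],[0,0,0],-1],[[0.2,0,0],[0,0,0],-1],[[0.25,0,0],[0,0,0],-1],[[0.3,0,0],[0,0,0],-1],[[0.3,0,0],[0,0,0],-1],[[0.3,0,0],[0,0,0],-1]]'|sed -n '2p;4p'; done
python3 - <<'E'
from h import *
c=get_image("wrist"); d=get_image("scene"); np.savez("wrist5.npz",**c)
s=read_state(); print(np.round(s["eef_pos"],4),s["wrist_force"])
a=cv2.resize(c["color"][100:400,220:420],None,fx=2,fy=2,interpolation=cv2.INTER_CUBIC)
b=cv2.resize(d["color"][150:230,330:383],(400,600),interpolation=cv2.INTER_CUBIC)
cv2.imwrite("pics/w5.png",np.hstack([a,b])[:,:,::-1])
E
```

```text
eef_pos: [0.5648, 0.155, 0.1608]
wrist_force: [-0.2, -0.4, -3.2]
[0.5648 0.1549 0.1608] [ 0.04199222 -0.99602224 -2.04187373]
```

View pics/w5.png

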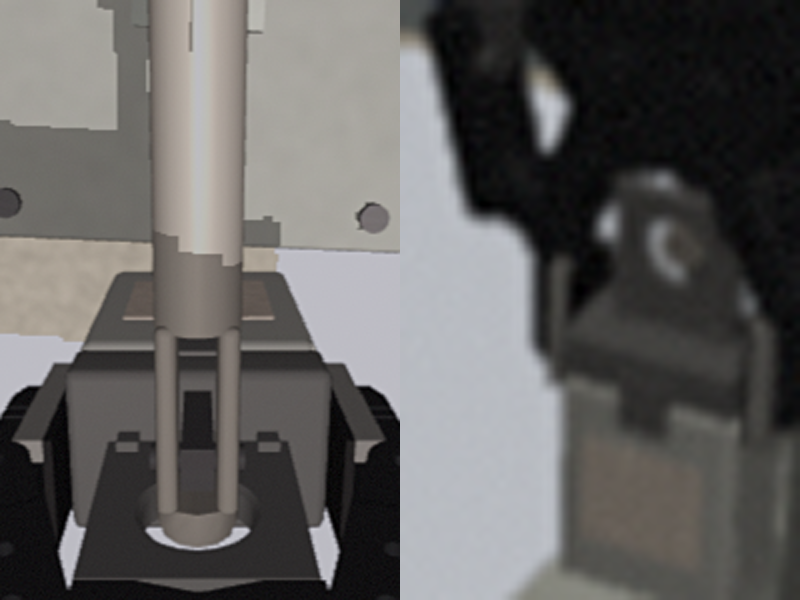

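The peg's end is inside the eye and centred: shaft at 197.5, eye at 197. The force is only noise. I'm sliding on past the keeper.

```bash
python3 -m jog '[[[0.15,0,0],[0,0,0],-1],[[0.3,0,0],[0,0,0],-1],[[0.45,0,0],[0,0,0],-1],[[0.6,0,0],[0,0,0],-1],[[0.75,0,0],[0,0,0],-1],[[0.9,0,0],[0,0,0],-1],[[1,0,0],[0,0,0],-1],[[1,0,0],[0,0,0],-1]]'|sed -n '2p;4p'
python3 -m jog '[[[0.1,0,0],[0,0,0],-1],[[0.2,0,0],[0,0,0],-1],[[0.3,0,0],[0,0,0],-1],[[0.4,0,0],[0,0,0],-1],[[0.5,0,0],[0,0,0],-1],[[0.6,0,0],[0,0,0],-1],[[0.7,0,0],[0,0,0],-1],[[0.8,0,0],[0,0,0],-1]]'|sed -n '2p;4p'
```

```text
eef_pos: [0.5642, 0.1653, 0.1608]
wrist_force: [0.3, -0.3, -2.2]
eef_pos: [0.5639, 0.173, 0.1608]
wrist_force: [-0.5, 0.6, -2.5]
```

```bash
python3 -m jog '[[[0.15,0,0],[0,0,0],-1],[[0.3,0,0],[0,0,0],-1],[[0.45,0,0],[0,0,0],-1],[[0.6,0,0],[0,0,0],-1],[[0.75,0,0],[0,0,0],-1],[[0.9,0,0],[0,0,0],-1],[[1,0,0],[0,0,0],-1],[[1,0,0],[0,0,0],-1]]'|sed -n '2p;4p'
python3 -m jog '[[[0.15,0,0],[0,0,0],-1],[[0.3,0,0],[0,0,0],-1],[[0.45,0,0],[0,0,0],-1],[[0.6,0,0],[0,0,0],-1],[[0.75,0,0],[0,0,0],-1],[[0.9,0,0],[0,0,0],-1],[[1.05,0,0],[0,0,0],-1],[[1.2,0,0],[0,0,0],-1]]'|sed -n '2p;4p'
python3 -m jog '[[[0.1,0,0],[0,0,0],-1],[[0.2,0,0],[0,0,0],-1],[[0.2,0,0],[0,0,0],-1],[[0.2,0,0],[0,0,0],-1],[[0.2,0,0],[0,0,0],-1],[[0.2,0,0],[0,0,0],-1],[[0.2,0,0],[0,0,0],-1],[[0.2,0,0],[0,0,0],-1]]'|sed -n '1p;2p;4p'
python3 - <<'E'
from h import *
c=get_image("wrist"); d=get_image("scene"); np.savez("wrist6.npz",**c)
a=cv2.resize(c["color"][100:400,220:420],None,fx=2,fy=2,interpolation=cv2.INTER_CUBIC)
b=cv2.resize(d["color"][150:230,330:383],(400,600),interpolation=cv2.INTER_CUBIC)
cv2.imwrite("pics/w6.png",np.hstack([a,b])[:,:,::-1])
E
```

```text
eef_pos: [0.5633, 0.1833, 0.1608]
wrist_force: [-0.2, 0.2, -2.4]
eef_pos: [0.5627, 0.1951, 0.1608]
wrist_force: [0.5, -0.5, -2.8]
time: 16.43
eef_pos: [0.5626, 0.1968, 0.1608]
wrist_force: [-0.0, 1.1, -2.6]
```

View pics/w6.png

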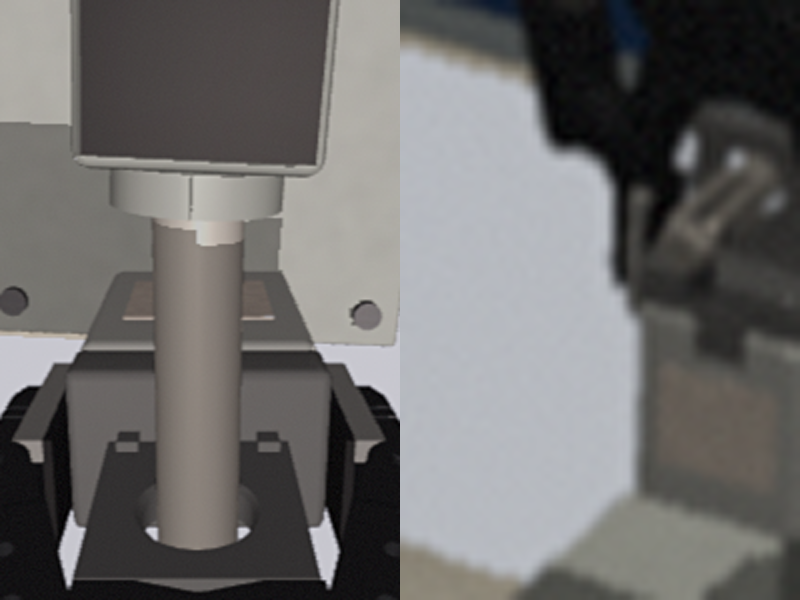

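The tab is well in on the peg. The keeper seems to be down at (700,265) in the right half, and the tug will show whether it is. I'm drawing back towards it.

```bash
python3 -m jog '[[[-0.2,0,0],[0,0,0],-1],[[-0.5,0,0],[0,0,0],-1],[[-0.8,0,0],[0,0,0],-1],[[-1.1,0,0],[0,0,0],-1],[[-1.4,0,0],[0,0,0],-1],[[-1.7,0,0],[0,0,0],-1],[[-1.9,0,0],[0,0,0],-1],[[-1.9,0,0],[0,0,0],-1]]'|sed -n '2p;4p'
python3 -m jog '[[[-0.05,0,0],[0,0,0],-1],[[-0.1,0,0],[0,0,0],-1],[[-0.15,0,0],[0,0,0],-1],[[-0.2,0,0],[0,0,0],-1],[[-0.2,0,0],[0,0,0],-1],[[-0.2,0,0],[0,0,0],-1],[[-0.2,0,0],[0,0,0],-1],[[-0.2,0,0],[0,0,0],-1]]'|sed -n '2p;4p'
```

```text
eef_pos: [0.5637, 0.1771, 0.1609]
wrist_force: [0.5, -0.5, -2.8]
eef_pos: [0.5637, 0.1759, 0.1608]
wrist_force: [-0.0, -0.1, -2.1]
```

```bash
python3 -m jog '[[[-0.03,0,0],[0,0,0],-1],[[-0.06,0,0],[0,0,0],-1],[[-0.1,0,0],[0,0,0],-1],[[-0.1,0,0],[0,0,0],-1],[[-0.1,0,0],[0,0,0],-1],[[-0.1,0,0],[0,0,0],-1],[[-0.1,0,0],[0,0,0],-1],[[-0.1,0,0],[0,0,0],-1]]'|sed -n '2p;4p'
```

```text
eef_pos: [0.5638, 0.1749, 0.1608]
wrist_force: [-0.2, 0.1, -2.0]
```

```bash
python3 -m jog '[[[-0.03,0,0],[0,0,0],-1],[[-0.06,0,0],[0,0,0],-1],[[-0.1,0,0],[0,0,0],-1],[[-0.1,0,0],[0,0,0],-1],[[-0.1,0,0],[0,0,0],-1],[[-0.1,0,0],[0,0,0],-1],[[-0.1,0,0],[0,0,0],-1],[[-0.1,0,0],[0,0,0],-1]]'|sed -n '2p;4p'
```

```text
eef_pos: [0.5638, 0.1739, 0.1608]
wrist_force: [-1.1, 0.5, -2.1]
```

```bash
python3 -m jog '[[[-0.03,0,0],[0,0,0],-1],[[-0.06,0,0],[0,0,0],-1],[[-0.1,0,0],[0,0,0],-1],[[-0.1,0,0],[0,0,0],-1],[[-0.1,0,0],[0,0,0],-1],[[-0.1,0,0],[0,0,0],-1],[[-0.1,0,0],[0,0,0],-1],[[-0.1,0,0],[0,0,0],-1]]'|sed -n '2p;4p'
```

```text
eef_pos: [0.5639, 0.173, 0.1608]
wrist_force: [0.1, 1.0, -3.2]
```

```bash
python3 -m jog '[[[-0.02,0,0],[0,0,0],-1],[[-0.05,0,0],[0,0,0],-1],[[-0.05,0,0],[0,0,0],-1],[[-0.05,0,0],[0,0,0],-1],[[-0.05,0,0],[0,0,0],-1],[[-0.05,0,0],[0,0,0],-1],[[-0.05,0,0],[0,0,0],-1],[[-0.05,0,0],[0,0,0],-1]]'|sed -n '2p;4p'
```

```text
eef_pos: [0.5639, 0.1728, 0.1608]
wrist_force: [-0.1, 2.8, -2.6]
```

```bash
python3 -m jog '[[[-0.02,0,0],[0,0,0],-1],[[-0.04,0,0],[0,0,0],-1],[[-0.04,0,0],[0,0,0],-1],[[-0.04,0,0],[0,0,0],-1],[[-0.04,0,0],[0,0,0],-1],[[-0.04,0,0],[0,0,0],-1],[[-0.04,0,0],[0,0,0],-1],[[-0.04,0,0],[0,0,0],-1]]'|sed -n '2p;4p'
```

```text
eef_pos: [0.5639, 0.1727, 0.1608]
wrist_force: [-0.8, 6.3, -1.3]
```

```bash
python3 -m jog '[[[0.01,0,0],[0,0,0],-1],[[0.01,0,0],[0,0,0],-1],[[0.01,0,0],[0,0,0],-1],[[0.01,0,0],[0,0,0],-1],[[0.01,0,0],[0,0,0],-1],[[0.01,0,0],[0,0,0],-1],[[0.01,0,0],[0,0,0],-1],[[0.01,0,0],[0,0,0],-1]]'|sed -n '1p;2p;4p'
```

```text
time: 21.87
eef_pos: [0.5639, 0.1727, 0.1608]
wrist_force: [-0.3, 4.8, -2.7]
```

The keeper holds at about 5 N. I'm easing inward 8 mm and lowering until the peg takes the weight.

```bash
python3 -m jog '[[[0.15,0,0],[0,0,0],-1],[[0.3,0,0],[0,0,0],-1],[[0.45,0,0],[0,0,0],-1],[[0.6,0,0],[0,0,0],-1],[[0.8,0,0],[0,0,0],-1],[[0.8,0,0.05],[0,0,0],-1],[[0.8,0,0.1],[0,0,0],-1],[[0.8,0,0.1],[0,0,0],-1]]'|sed -n '2p;4p'
python3 -m jog '[[[0,0,0.02],[0,0,0],-1],[[0,0,0.04],[0,0,0],-1],[[0,0,0.06],[0,0,0],-1],[[0,0,0.08],[0,0,0],-1],[[0,0,0.08],[0,0,0],-1],[[0,0,0.08],[0,0,0],-1],[[0,0,0.08],[0,0,0],-1],[[0,0,0.08],[0,0,0],-1]]'|sed -n '2p;4p'
```

```text
eef_pos: [0.5634, 0.1799, 0.1596]
wrist_force: [-0.5, -0.2, -2.4]
eef_pos: [0.5635, 0.1801, 0.159]
wrist_force: [0.1, -0.1, -1.5]
```

```bash
python3 -m jog '[[[0,0,0.02],[0,0,0],-1],[[0,0,0.04],[0,0,0],-1],[[0,0,0.05],[0,0,0],-1],[[0,0,0.05],[0,0,0],-1],[[0,0,0.05],[0,0,0],-1],[[0,0,0.05],[0,0,0],-1],[[0,0,0.05],[0,0,0],-1],[[0,0,0.05],[0,0,0],-1]]'|sed -n '2p;4p'
```

```text
eef_pos: [0.5635, 0.1801, 0.1585]
wrist_force: [0.4, 0.7, -3.4]
```

```bash
python3 -m jog '[[[0,0,0.02],[0,0,0],-1],[[0,0,0.04],[0,0,0],-1],[[0,0,0.05],[0,0,0],-1],[[0,0,0.05],[0,0,0],-1],[[0,0,0.05],[0,0,0],-1],[[0,0,0.05],[0,0,0],-1],[[0,0,0.05],[0,0,0],-1],[[0,0,0.05],[0,0,0],-1]]'|sed -n '2p;4p'
```

```text
eef_pos: [0.5635, 0.1801, 0.158]
wrist_force: [-0.4, 0.2, -2.7]
```

```bash
python3 -m jog '[[[0,0,0.02],[0,0,0],-1],[[0,0,0.03],[0,0,0],-1],[[0,0,0.03],[0,0,0],-1],[[0,0,0.03],[0,0,0],-1],[[0,0,0.03],[0,0,0],-1],[[0,0,0.03],[0,0,0],-1],[[0,0,0.03],[0,0,0],-1],[[0,0,0.03],[0,0,0],-1]]'|sed -n '2p;4p'
```

```text
eef_pos: [0.5635, 0.1801, 0.1577]
wrist_force: [-0.1, 1.0, -3.5]
```

```bash
python3 -m jog '[[[0,0,0.02],[0,0,0],-1],[[0,0,0.04],[0,0,0],-1],[[0,0,0.04],[0,0,0],-1],[[0,0,0.04],[0,0,0],-1],[[0,0,0.04],[0,0,0],-1],[[0,0,0.04],[0,0,0],-1],[[0,0,0.04],[0,0,0],-1],[[0,0,0.04],[0,0,0],-1]]'|sed -n '2p;4p'
```

```text
eef_pos: [0.5635, 0.1801, 0.1573]
wrist_force: [-0.7, 0.5, -1.9]
```

```bash
python3 -m jog '[[[0,0,0.02],[0,0,0],-1],[[0,0,0.04],[0,0,0],-1],[[0,0,0.04],[0,0,0],-1],[[0,0,0.04],[0,0,0],-1],[[0,0,0.04],[0,0,0],-1],[[0,0,0.04],[0,0,0],-1],[[0,0,0.04],[0,0,0],-1],[[0,0,0.04],[0,0,0],-1]]'|sed -n '2p;4p'
```

```text
eef_pos: [0.5635, 0.1801, 0.1569]
wrist_force: [-0.0, 0.0, 0.1]
```

The peg carries the weight, so I'm releasing gently and then retreating straight up.

```bash
python3 -m jog '[[[0,0,0],[0,0,0],0.2],[[0,0,0],[0,0,0],0.25],[[0,0,0],[0,0,0],0.3],[[0,0,0],[0,0,0],0.4],[[0,0,0],[0,0,0],0.5],[[0,0,0],[0,0,0],0.6],[[0,0,0],[0,0,0],0.7],[[0,0,0],[0,0,0],0.8]]' 20
python3 - <<'E'
from h import *
c=get_image("wrist"); d=get_image("scene")
a=cv2.resize(c["color"][100:400,220:420],None,fx=2,fy=2,interpolation=cv2.INTER_CUBIC)
b=cv2.resize(d["color"][150:230,330:383],(400,600),interpolation=cv2.INTER_CUBIC)
cv2.imwrite("pics/w7.png",np.hstack([a,b])[:,:,::-1])
E
```

```text
time: 27.2
eef_pos: [0.5635, 0.1801, 0.1569]
eef_rot: [-0.0, 0.688, 0.726, 0.0]
wrist_force: [-0.0, 0.1, -0.3]
finger_gap: 0.0768
gripper_force: 0.0
```

View pics/w7.png

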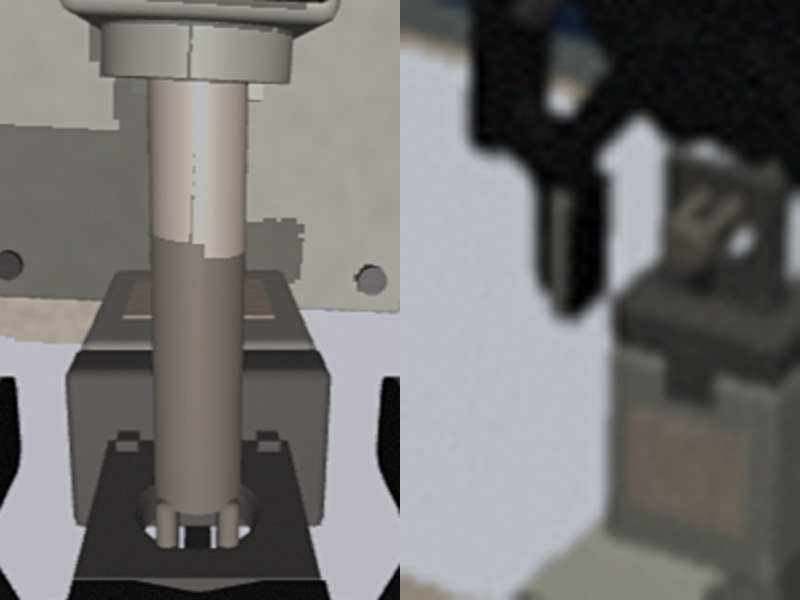

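The fingers are clear on both sides and the case hangs on the peg. The dark keeper tongue is down through the slot behind the tab, at (198,540). I'm retreating upward.

```bash
python3 -m jog '[[[0,0,-0.8],[0,0,0],0.8],[[0,0,-2],[0,0,0],0.8],[[0,0,-3.5],[0,0,0],0.8],[[0,0,-5],[0,0,0],0.8],[[0,0,-7],[0,0,0],0.8],[[0,0,-9],[0,0,0],0.8],[[0,0,-11],[0,0,0],0.8],[[0,0,-13],[0,0,0],0.8]]' | head -4
python3 -m jog '[[[-2.5,0,-2],[0,0,0],0.8],[[-5,0,-2],[0,0,0],0.8],[[-8,0,-2],[0,0,0],0.8],[[-11,0,-2],[0,0,0],0.8],[[-14,0,-2],[0,0,0],0.8],[[-14,0,-2],[0,0,0],0.8],[[-14,0,-2],[0,0,0],0.8],[[-14,0,-2],[0,0,0],0.8]]' | head -4
python3 - <<'E'
from h import *
d=get_image("scene");b=cv2.resize(d["color"][130:250,300:420],(600,600),interpolation=cv2.INTER_CUBIC)
cv2.imwrite("pics/end.png",b[:,:,::-1])
E
```

```text
time: 27.97
eef_pos: [0.5637, 0.1798, 0.2893]
eef_rot: [0.0, 0.688, 0.725, 0.001]
wrist_force: [-0.5, 0.8, 0.4]
time: 28.63
eef_pos: [0.5711, 0.0409, 0.3077]
eef_rot: [-0.0, 0.688, 0.726, 0.001]
wrist_force: [0.3, 0.3, 0.1]
```

View pics/end.png

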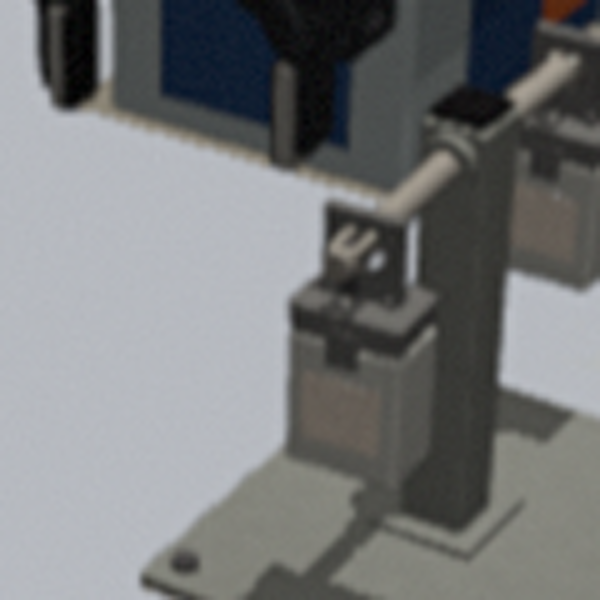

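The case hangs upright on the free peg at (360,370), with the keeper down in front of the tab at (345,275). The robot is clear, so I'm handing in.

```bash
python3 -c "
from workcell import *
print(sign_off())"
```

```text
the job is handed in; nothing more can be done
None
```

The case hangs freely on the free peg with the keeper down behind its tab; it held a tug of about 5 N (one reading reached 6.3 N), nothing else was touched, and the job was handed in at about 29 s.

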